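# Third hand at the wrapping-paper stand: hold the sprung tension bar down for its keepers

### The job

The tension bar of the wrapping-paper stand has been cleaned and lies on the counter with its flat end tongues lying over: roll it on the counter until the tongues stand on edge, set it down into the two forks of the stand, and press it level against the sprung seats until the tops of both tongues are level with the tops of the forks, without driving the springs to their stops. Keep holding it there, steadily, so that I can screw the keeper plates over the forks: the job finishes with the gripper still pressing the bar down, and the other things on the counter stay where they are.

Things in the scene. Friction and masses are not known exactly. Their poses are not given: they have to be found in the camera images.
- bar: Tension bar, loose: beech cylinder 40 mm across, 190 mm long, a flat steel tongue 23 mm long on each end (236 mm over all), 0.25 kg +-20 %. Origin mid-bar on its axis. y runs along the bar, z along the tongues' 24 mm side, x along their 14 mm thickness. First the tongues lean 72 deg from upright, tops towards the robot: rolling 25 mm away from it stands them on edge. Either edge may enter first.
- stand: Paper stand, grey, fixed. Base 230 x 246 mm; two cheeks 16 mm thick, 206 mm apart inside, each with an upright fork, slot open upwards. Origin on the counter below the middle between the slots; x points from the slots to the paper roll (away from the robot), y to the left fork, z up. 90 mm paper roll behind: axis 118 mm from the slots, 74 mm up. Tear blade 50 mm before the slots, 62 mm high.
- fork_left_top (a point): Mid-slot of the left (+y) fork at fork-top height: 125 mm above the counter, 111 mm from the stand's middle. The slot is 18 mm wide along the stand's x and runs right through the cheek; its mouth has a 6 mm 45 deg lead-in each side (30 mm wide). The space between the cheeks, under and round the bar's middle, is free.
- fork_right_top (a point): The same point of the right (-y) fork.
- seat_left (a joint): Travel of the sprung seat in the left slot, m, growing downwards: 0 at rest (its top 17 mm below the fork top), 0.014 at the stop. It pushes up with 2.1 N at rest plus 0.6 N per mm, so the bar's weight alone does not move it. At 0.007 the seated tongue's top is level with the fork top (bar axis 113 mm above the counter): 6.3 N a seat, 12.6 N in all, 2.5 N of it the bar's weight.
- seat_right (a joint): The same for the sprung seat in the right slot.
- packet: Bystander: amber paper packet tied with string, 83 x 117 x 36 mm, origin at the centre of its underside.
- cutter: Bystander: yellow box cutter, 168 mm long, in front on the left.
- stamp: Bystander: wooden hand stamp standing upright, 70 mm high, in front.

How it is judged:
On the way:
1. the bar has been rolled on the counter until its tongues stand on edge (within 0.3 rad) (angle between the z axis of bar and the z axis of stand, either way round below 0.3 rad and height (world z) of bar below 0.025 m), for 0.2 s.
At the end, for the whole second after the job is handed in: The fingers hold the bar down in both forks, tongues on edge in the slots, at rest, parallel to the forks within 0.05 rad, both seats pressed 4 to 10 mm (tongue tops within 3 mm of the fork tops, about 4.5 to 8 N a seat; bar on stand 7 to 30 N in all) (value of joint seat_left between 0.004 and 0.01 m and value of joint seat_right between 0.004 and 0.01 m and contact force between bar and stand between 7 and 30 N and contact force between the fingers and bar above 2 N and x of bar in the frame of stand between -0.005 and 0.005 m and y of bar in the frame of stand between -0.01 and 0.01 m and angle between the y axis of bar and the y axis of stand, either way round below 0.05 rad and angle between the z axis of bar and the z axis of stand, either way round below 0.17 rad and linear speed of bar below 0.01 m/s); the arm keeps its last pose, push and grip.
It fails at once if a spring was driven to its stop (seat pressed more than 13 mm) (value of joint any of seat_left, seat_right above 0.013 m).
It fails at once if the amber packet, the cutter or the stamp was shifted more than 30 mm (distance of any of packet, cutter, stamp from where it was at the start of the episode above 0.03 m).
It also fails if it takes over 64 s, if anything falls off the work surface, if the arm or the gripper's body presses on something with over 40 N, if the wrist force passes 120 N, or if a joint passes its speed limit or range.

### The arm

A 6-joint arm with a two-finger parallel gripper is mounted at the origin on the work surface; the furniture and walls round the work are solid. World frame = base frame: x ahead of the robot, y to its left, z up, the work surface at z = 0. Lengths are in m, angles in rad, forces in N, time in s.
With the tool pointing down it reaches from about 0.4 to 0.825 m from the base axis. Payload 7 kg.
Tool frame: the origin (TCP) lies at the centre of the arm's flange, where the gripper is bolted on; the fingertips stand 178 mm ahead of it and the grasp point (between the pads) lies arm.tcp_to_grasp ahead of it (arm.tcp_to_grasp is the distance from the TCP to the grasp point, in m); z points along the fingers, y is the direction in which the jaws open and shut (so a half turn about z gives the same grasp; the last joint's range is limited). The gripper opens to 88 mm and grips with 3 to 60 N. Pads are 19 mm wide; open, the fingers measure 130 mm over their backs; the gripper's body (78 mm by 193 mm) begins 47 mm behind the grasp point.
Start: joints at [-1.017, 0.359, 0.012, 0, -1.224, -0.288], TCP at [0.177, -0.651, 0.405] pointing down, gripper open.
Joint ranges: [-3.07, 3.07], [-1.43, 2.12], [-1.02, 1.25], [-3.03, 1.67], [-3.05, -0], [-3.03, 3.03]. Speed limits (rad/s): [2.39, 2.39, 3.01, 3.14, 3.14, 3.14].

### API

Orientations are given as [roll, pitch, yaw] about the fixed x, y, z axes, in that order (R = Rz(yaw) Ry(pitch) Rx(roll)).
In Python, from station import arm gives the robot as it stands.
- The arm moves only by the tool move_arm, never from a script. Its argument "deltas" is a list of rows, each a list of 6 numbers: the shift along the world's x, y, z in mm, then the turn, a rotation vector about the world's x, y, z in degrees. In form: [[tx, ty, tz, ax, ay, az], ...]. A call has exactly 5 rows; each row shifts and turns the commanded pose from where the row before left it; what a row does not reach is not made up. A row lasts 1/12 s, in which the tool goes at most 41.7 mm and 7.16 degrees, less where a joint would pass 70% of its speed; a pose out of reach is approached as far as the arm can. A call with a gripper value outside its range is refused whole. "claw" is the closure in counts, from 0 (fully open) to 255 (shut), set as the call begins (left out, the last holds). The fingers move at their own pace and stop on an object; "squeeze" is the grip in N (left out, the last holds). Time passes only in rows, so rows that do not move let the fingers close, or fill a call up. It gives the time, the measured TCP pose, the force and the opening at its end, in the units of the state.
- arm.get_state(): the state, without advancing time (a new reading comes with each control period).
- arm.grab_frame(name): name is "side" or "top"; returns the picture (400x640x3 uint8, red, green, blue); there is no depth.
- arm.calibration(name): a dict with "intrinsics" (3x3 intrinsics, pixels), "k1" (the pictures are not rectified: a ray, as slopes to the right and down, at radius r is drawn at 1 + k1 r^2 times it, then the intrinsics apply), "T" (4x4, takes a point from camera to world coordinates). Camera axes: x right, y up, looking along -z (the intrinsics and any distortion apply to the point x, -y, -z); pixel columns grow to the right and rows downward; lengths in m; the calibration is good to about 2 mm. A picture is of the moment at which its call begins. calibration takes no time and is no camera call.
- arm.job_done(): hands the job in, once; it reports no verdict.
Trained networks look in the newest picture that a camera, given by its name, has taken for a name from the list of things; names that differ only in an ending like _2 or _b are one class to them, and where a whole thing is asked for, a point or a joint stands for the part that bears it (a point fixed in the world has none). Each returns a list of dicts, best first, with "score" (0 to 1); they miss things now and then, are a little off and sometimes report something else, mostly with a low value. They report only what shows in the picture. A call takes as long as a camera call.
- arm.spot_in(thing, camera): "xy" ([column, row] in pixels, amid what is visible of it).
- arm.masks_of(thing, camera): "pixels" (400x640 bool, what is visible of it) and "xy" ([column, row] in pixels, amid what is visible of it).
- arm.spot_point(thing, camera): "xy" ([column, row] in pixels: a listed point, or the origin of a listed thing).
The state is a dict: "t": time; "q": joint angles; "qd": joint speeds; "joint_efforts": joint torques, N m; "eef_pos": TCP position; "ee_rot": TCP orientation; "force": force on the tool from outside, world axes, zero at the start; "moment": the same for the moment, N m; "width": finger opening in m.
Only numpy, scipy, OpenCV 4.12 (cv2) and the standard library are available. Lean on these libraries where they do the work, as an engineer would, in place of code of your own. Each camera call takes 0.05 s, during which the arm holds its last target. There are 200 camera calls.

## Working session

There is one attempt and no reset: what is moved stays moved. The work goes in short steps, Python scripts to look and compute and a tool call to move; the robot and the scene stay as the last step left them, time stands still between calls to the robot, and variables do not carry over. Pictures are saved under pics/ and viewed, about 8 in all and at most 12, crops included, and the job is handed in when it is done.

Besides the shell and the picture viewer there is one more tool, called after "Call:" by a JSON object that holds its "fn" and its "kwargs", one argument or row to a line. move_arm: Moves the arm, as the interface text tells. Its arguments: {"type":"object","properties":{"deltas":{"type":"array","items":{"type":"array","items":{"type":"number"}}},"claw":{"type":"number"},"squeeze":{"type":"number"}},"required":["deltas"]}

```bash
mkdir -p pics; ls
cat > h.py <<'E'
import numpy as np, cv2
from station import arm
def ray(cam,xy):
    c=arm.calibration(cam);K=np.array(c["intrinsics"]);T=np.array(c["T"])
    d=np.array([(xy[0]-K[0,2])/K[0,0],(xy[1]-K[1,2])/K[1,1]]);u=d.copy()
    for _ in range(20): u=d/(1+c["k1"]*(u@u))
    v=T[:3,:3]@np.array([u[0],-u[1],-1]);return T[:3,3],v/np.linalg.norm(v)
def at(cam,xy,z):
    o,v=ray(cam,xy);return o+v*(z-o[2])/v[2]
def proj(cam,p):
    c=arm.calibration(cam);K=np.array(c["intrinsics"]);T=np.array(c["T"])
    q=T[:3,:3].T@(np.array(p)-T[:3,3]);u=np.array([q[0],-q[1]])/-q[2];u=u*(1+c["k1"]*(u@u))
    return np.array([K[0,0]*u[0]+K[0,2],K[1,1]*u[1]+K[1,2]])
def tri(a,b):
    (o1,v1),(o2,v2)=ray("top",a),ray("side",b)
    s=np.linalg.lstsq(np.c_[v1,-v2],o2-o1,rcond=None)[0]
    p,q=o1+s[0]*v1,o2+s[1]*v2;return (p+q)/2,np.linalg.norm(p-q)
def save(cam,n,crop=None,sc=1):
    f=arm.grab_frame(cam)[:,:,::-1]
    if crop: f=f[crop[1]:crop[3],crop[0]:crop[2]]
    cv2.imwrite("pics/"+n,cv2.resize(f,None,fx=sc,fy=sc,interpolation=cv2.INTER_CUBIC))
E
python3 - <<'E'
from h import *
s=arm.get_state();print(s);print(arm.tcp_to_grasp)
for c in("top","side"):
    save(c,c+"0.png");print(c,np.round(arm.calibration(c)["T"],3).tolist())
    for t in("bar","stand","fork_left_top","fork_right_top","packet","cutter","stamp"):
        print(t,[(np.round(r["xy"],1).tolist(),round(r["score"],2)) for r in arm.spot_point(t,c)[:2]])
E
```

```text
pics
{'t': 0.0, 'q': array([-1.01692064e+00,  3.59334670e-01,  1.10580783e-02, -3.48999041e-04,
       -1.22407623e+00, -2.88125945e-01]), 'qd': array([ 0.00080285,  0.0006602 , -0.00085635, -0.00122219, -0.00184096,
       -0.00170064]), 'joint_efforts': array([ 2.75812827e-04, -5.82719886e+01,  2.93051594e+01,  6.99706793e+00,
        7.03178113e-03, -9.70552696e-05]), 'eef_pos': array([ 0.17723788, -0.6511065 ,  0.40375609]), 'ee_rot': array([ 3.14000709e+00, -1.27768328e-04, -2.87596166e+00]), 'force': array([ 0.53863034, -0.75460928,  0.63871421]), 'moment': array([-0.03035854,  0.00746776, -0.00925926]), 'width': 0.08738702897293299}
0.1593
top [[-0.024, 0.984, -0.177, 0.337], [-1.0, -0.025, -0.003, -0.02], [-0.007, 0.176, 0.984, 1.118], [0.0, 0.0, 0.0, 1.0]]
bar [([225.3, 214.1], 0.77), ([396.7, 217.3], 0.7)]
stand [([395.6, 218.0], 0.62)]
fork_left_top [([361.5, 204.0], 0.93), ([395.4, 217.7], 0.26)]
fork_right_top [([447.7, 217.3], 0.73)]
packet [([308.0, 152.8], 0.77)]
cutter [([228.8, 269.0], 0.77)]
stamp [([333.9, 251.5], 0.57)]
side [[-0.84, 0.333, -0.429, 0.003], [-0.543, -0.526, 0.654, 0.743], [-0.008, 0.783, 0.622, 0.844], [0.0, 0.0, 0.0, 1.0]]
bar []
stand [([360.9, 200.4], 0.58)]
fork_left_top [([337.6, 176.3], 0.66)]
fork_right_top []
packet [([262.2, 213.0], 0.87)]
cutter [([318.1, 321.1], 0.84)]
stamp [([361.0, 238.4], 0.54)]
```

View pics/top0.png

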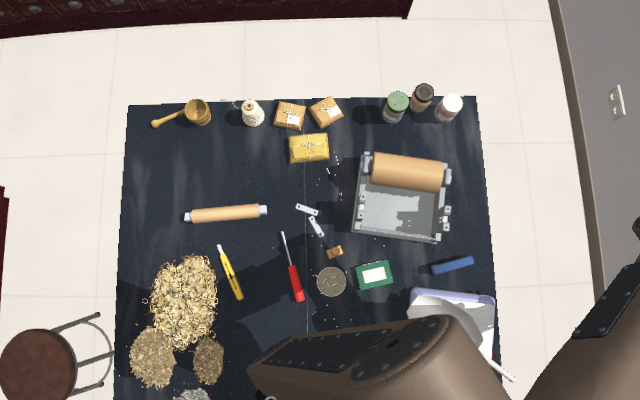

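View pics/side0.png

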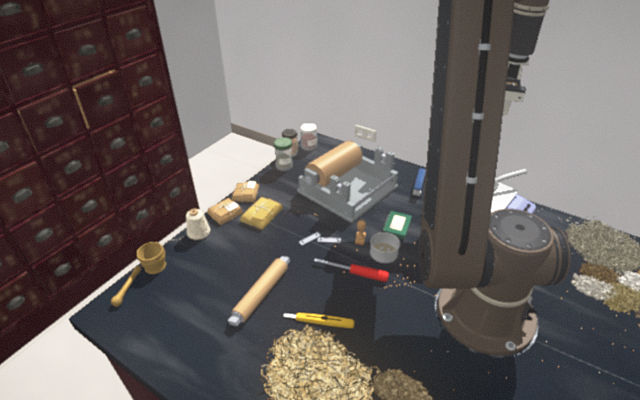

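Run:
```python
from h import *
fl=at("top",[361.5,204],.125);fr=at("top",[447.7,217.3],.125)
print("fl",fl,"fr",fr,np.linalg.norm(fl-fr)); print("tri fl",tri([361.5,204],[337.6,176.3]))
d=fl-fr;print("yaw y-axis dir",np.degrees(np.arctan2(-d[0],d[1])),(fl+fr)/2)
print("stand org",at("top",[395.6,218],0))
for n,p,z in(("bar",[225.3,214.1],.02),("packet",[308,152.8],0),("cutter",[228.8,269],0.01),("stamp",[333.9,251.5],0)):print(n,at("top",p,z))
m=arm.masks_of("bar","top")
for r in m[:3]:
    P=np.argwhere(r["pixels"])[:,::-1].astype(np.float32);print(r["score"],r["xy"],len(P),cv2.minAreaRect(P))
    b=cv2.boxPoints(cv2.minAreaRect(P));print([np.round(at("top",x,.02),3).tolist() for x in b])
for t in("stamp","cutter","packet"):
  r=arm.masks_of(t,"top")
  if r:
    b=cv2.boxPoints(cv2.minAreaRect(np.argwhere(r[0]["pixels"])[:,::-1].astype(np.float32)));print(t,[np.round(at("top",x,.02),3).tolist() for x in b])
```

```text
fl [ 0.49635391 -0.13079313  0.125     ] fr [ 0.45589437 -0.35247176  0.125     ] 0.22534061355612714
tri fl (array([ 0.49659988, -0.12857897,  0.13632279]), np.float64(0.004527595370348987))
yaw y-axis dir -10.343456031088882 [ 0.47612414 -0.24163244  0.125     ]
stand org [ 0.4729773  -0.24163113  0.        ]
bar [0.4936484  0.24670987 0.02      ]
packet [0.67457123 0.00750058 0.        ]
cutter [0.33868624 0.23708382 0.01      ]
stamp [ 0.38166375 -0.06041424  0.        ]
0.2 [404.0, 195.5] 7545 ((403.73590087890625, 197.30735778808594), (98.02352142333984, 83.75180053710938), 7.495856761932373)
[[0.433, -0.106, 0.02], [0.675, -0.147, 0.02], [0.63, -0.431, 0.02], [0.389, -0.379, 0.02]]
stamp [[0.385, -0.037, 0.02], [0.404, -0.076, 0.02], [0.38, -0.087, 0.02], [0.361, -0.048, 0.02]]
cutter [[0.386, 0.268, 0.02], [0.394, 0.248, 0.02], [0.259, 0.193, 0.02], [0.252, 0.212, 0.02]]
packet [[0.723, 0.07, 0.02], [0.734, -0.049, 0.02], [0.648, -0.055, 0.02], [0.638, 0.062, 0.02]]
```

The top view shows the bar from (186,217) to (266,210), the stand at (355–450, 150–240), its forks at about (361,205) and (446,216), and the stamp at (334,252). In the side view the bar lies free and the stand is visible. Next I'll refine the bar and fork positions from a close crop.

Run:
```python
from h import *
f=arm.grab_frame("top")[:,:,::-1]
a=cv2.resize(f[180:250,170:280],None,fx=7,fy=4.2*7/4.2,interpolation=cv2.INTER_CUBIC)[:290+200]
b=cv2.resize(f[185:240,340:460],None,fx=6.4,fy=6.4,interpolation=cv2.INTER_CUBIC)
g=f[180:250,170:280].astype(int)
m=((g[:,:,2]-g[:,:,0])>50)&(g[:,:,2]>120); n,l,st,ce=cv2.connectedComponentsWithStats(m.astype(np.uint8))
i=1+np.argmax(st[1:,4]);P=np.argwhere(l==i)[:,::-1].astype(np.float32)+[170,180]
r=cv2.minAreaRect(P.astype(np.float32));print(st[i],r);B=cv2.boxPoints(r);print(B)
W=np.array([at("top",x,.02) for x in B]);print(W)
o=np.argsort(W[:,1]);R=W[o[:2]].mean(0);L=W[o[2:]].mean(0);print("R",R,"L",L,"c",(L+R)/2,np.linalg.norm(L-R),"yaw",np.degrees(np.arctan2(-(L-R)[0],(L-R)[1])))
cv2.imwrite("pics/bar.png",a[100:400]);
W=max(a.shape[1],b.shape[1]);pad=lambda x:cv2.copyMakeBorder(x,0,0,0,W-x.shape[1],0)
out=np.vstack([pad(a[140:380]),pad(b)]);cv2.imwrite("pics/c1.png",out[:600]);print(out.shape)
s=np.array(arm.calibration("top")["T"]);
```

```text
[ 21  23  68  20 898] ((224.23324584960938, 212.87908935546875), (13.464856147766113, 67.14865112304688), 84.4006576538086)
[[190.16223 209.45468]
 [256.99048 202.9029 ]
 [258.30426 216.3035 ]
 [191.47601 222.85529]]
[[0.50945695 0.3493242  0.02      ]
 [0.5238291  0.15577156 0.02      ]
 [0.48511399 0.15191247 0.02      ]
 [0.47061112 0.3442656  0.02      ]]
R [0.50447154 0.15384202 0.02      ] L [0.49003404 0.3467949  0.02      ] c [0.49725279 0.25031846 0.02      ] 0.1934922673386692 yaw 4.279125675273084
(592, 770, 3)
```

View pics/c1.png

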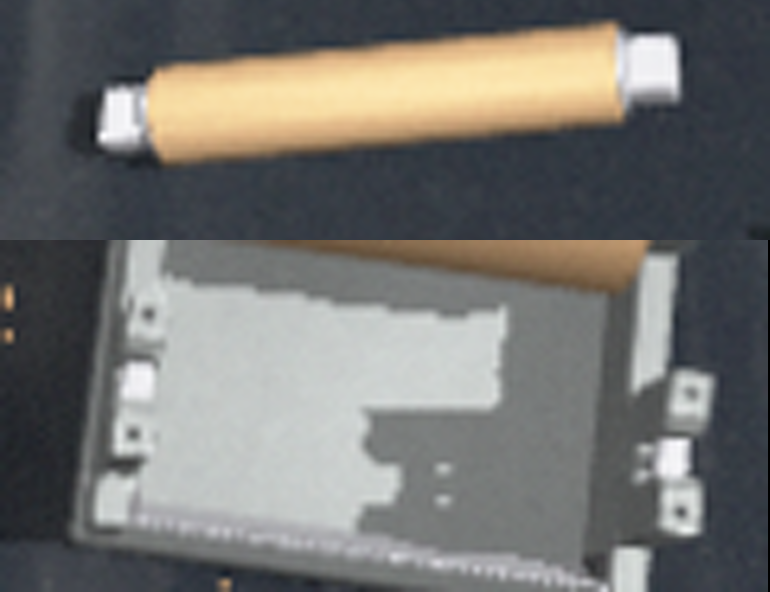

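Call:
{"fn": "move_arm", "kwargs": {
  "deltas": [
    [25,32,0,0,0,7],
    [25,32,0,0,0,7],
    [25,32,0,0,0,7],
    [25,32,0,0,0,7],
    [25,32,0,0,0,7]
  ]
}}

```text
t: 1.47
eef_pos: [0.3029, -0.4898, 0.4048]
ee_rot: [-3.141, -0.0, -2.259]
force: [1.8, -0.5, -0.6]
width: 0.0878
```

Call:
{"fn": "move_arm", "kwargs": {
  "deltas": [
    [25,32,0,0,0,7],
    [25,32,0,0,0,7],
    [25,32,0,0,0,7],
    [25,32,0,0,0,7],
    [25,32,0,0,0,7]
  ]
}}

```text
t: 1.88
eef_pos: [0.4281, -0.3295, 0.4051]
ee_rot: [-3.141, -0.0, -1.648]
force: [0.1, -0.8, -1.1]
width: 0.0879
```

Call:
{"fn": "move_arm", "kwargs": {
  "deltas": [
    [4.6,38.6,0,0,0,2],
    [4.6,38.6,0,0,0,2],
    [4.6,38.6,0,0,0,2],
    [4.6,38.6,0,0,0,2],
    [4.6,38.6,0,0,0,0.7]
  ]
}}

```text
t: 2.3
eef_pos: [0.45, -0.1365, 0.405]
ee_rot: [-3.141, -0.0, -1.5]
force: [1.8, -0.4, 0.0]
width: 0.0877
```

Call:
{"fn": "move_arm", "kwargs": {
  "deltas": [
    [4.6,38.6,0,0,0,0],
    [4.6,38.6,0,0,0,0],
    [4.6,38.6,0,0,0,0],
    [4.6,38.6,0,0,0,0],
    [4.6,38.6,0,0,0,0]
  ]
}}

```text
t: 2.72
eef_pos: [0.4729, 0.0566, 0.4052]
ee_rot: [-3.14, 0.0, -1.502]
force: [0.4, -0.6, 0.1]
width: 0.0873
```

Call:
{"fn": "move_arm", "kwargs": {
  "deltas": [
    [4.6,38.6,0,0,0,0],
    [4.6,38.6,0,0,0,0],
    [4.6,38.6,0,0,0,0],
    [4.6,38.6,0,0,0,0],
    [4.6,38.6,0,0,0,0]
  ]
}}

```text
t: 3.13
eef_pos: [0.496, 0.2497, 0.405]
ee_rot: [-3.141, 0.0, -1.502]
force: [0.4, 0.0, -0.3]
width: 0.0873
```

Run:
```python
from h import *
for n,l,r,z in(("screws",(362,206),(447.3,218.2),.125),("net",(361.5,204),(447.7,217.3),.125),("seats",(361.4,207.2),(445,219.2),.108)):
    L,R=at("top",l,z),at("top",r,z);d=L-R;print(n,L,R,(L+R)/2,np.linalg.norm(d),np.degrees(np.arctan2(-d[0],d[1])))
print(arm.get_state()["eef_pos"],arm.get_state()["ee_rot"])
for c in("top","side"): # retry forks without the arm in front of the side view
  for t in("fork_left_top","fork_right_top","stand"):
    print(c,t,[(np.round(r["xy"],1).tolist(),round(r["score"],2)) for r in (arm.grab_frame(c) is not None and arm.spot_point(t,c))[:2]])
```

```text
screws [ 0.49110766 -0.13185561  0.125     ] [ 0.45358893 -0.35123494  0.125     ] [ 0.47234829 -0.24154527  0.125     ] 0.22256447541724667 -9.704957544661243
net [ 0.49635391 -0.13079313  0.125     ] [ 0.45589437 -0.35247176  0.125     ] [ 0.47612414 -0.24163244  0.125     ] 0.22534061355612714 -10.343456031088882
seats [ 0.49061095 -0.13205401  0.108     ] [ 0.45312242 -0.35055621  0.108     ] [ 0.47186668 -0.24130511  0.108     ] 0.22169483493447237 -9.735478727090387
[0.49598722 0.24970223 0.40501859] [-3.14100096e+00  4.37743792e-04 -1.50180141e+00]
top fork_left_top [([362.4, 203.6], 0.65)]
top fork_right_top [([445.4, 219.2], 0.81), ([227.7, 269.9], 0.2)]
top stand [([393.8, 214.6], 0.65), ([449.4, 220.1], 0.22)]
side fork_left_top [([339.8, 177.3], 0.96)]
side fork_right_top [([383.2, 152.6], 0.91)]
side stand [([363.0, 194.3], 0.78)]
```

The fork screws and the seats agree: stand midpoint (0.472, −0.2415), yaw −9.7°. Next I descend around the bar and loosely cage it.

Call:
{"fn": "move_arm", "kwargs": {
  "deltas": [
    [0.2,0.2,-30,0,0,0.3],
    [0.2,0.2,-30,0,0,0],
    [0.2,0,-30,0,0,0],
    [0.2,0,-30,0,0,0],
    [0.2,0,-30,0,0,0]
  ]
}}

```text
t: 4.15
eef_pos: [0.4973, 0.2476, 0.2539]
ee_rot: [-3.141, 0.001, -1.498]
force: [1.3, 0.4, 0.1]
width: 0.0875
```

Call:
{"fn": "move_arm", "kwargs": {
  "deltas": [
    [0,0,-30,0,0,0],
    [0,0,-20,0,0,0],
    [0,0,-12,0,0,0],
    [0,0,-6,0,0,0],
    [0,0,-2,0,0,0]
  ]
}}

```text
t: 4.57
eef_pos: [0.4972, 0.2478, 0.1837]
ee_rot: [3.14, -0.001, -1.497]
force: [0.3, -0.3, 0.4]
width: 0.0876
```

Call:
{"fn": "move_arm", "kwargs": {
  "deltas": [
    [0,0,0,0,0,0],
    [0,0,0,0,0,0],
    [0,0,0,0,0,0],
    [0,0,0,0,0,0],
    [0,0,0,0,0,0]
  ],
  "claw": 118,
  "squeeze": 5
}}

```text
t: 4.98
eef_pos: [0.4974, 0.2483, 0.1854]
ee_rot: [-3.141, 0.001, -1.497]
force: [0.1, 0.1, 0.4]
width: 0.0596
```

Call:
{"fn": "move_arm", "kwargs": {
  "deltas": [
    [0,0,0,0,0,0],
    [0,0,0,0,0,0],
    [0,0,0,0,0,0],
    [0,0,0,0,0,0],
    [0,0,0,0,0,0]
  ]
}}

```text
t: 5.4
eef_pos: [0.4973, 0.2481, 0.1847]
ee_rot: [-3.142, 0.0, -1.497]
force: [-0.5, -0.1, 0.7]
width: 0.0474
```

Run:
```python
from h import *
f=arm.grab_frame("top")[:,:,::-1][180:250,170:280];g=arm.grab_frame("side")[:,:,::-1][245:335,215:305]
a=cv2.resize(f,(770,490)[:2],interpolation=cv2.INTER_CUBIC);a=cv2.resize(a,(400,255));b=cv2.resize(g,(400,400),interpolation=cv2.INTER_CUBIC)
o=np.zeros((400,800,3),np.uint8);o[:255,:400]=a;o[:,400:]=b;cv2.imwrite("pics/c2.png",o)
print(arm.get_state()["width"])
```

```text
0.047090108383262406
```

View pics/c2.png

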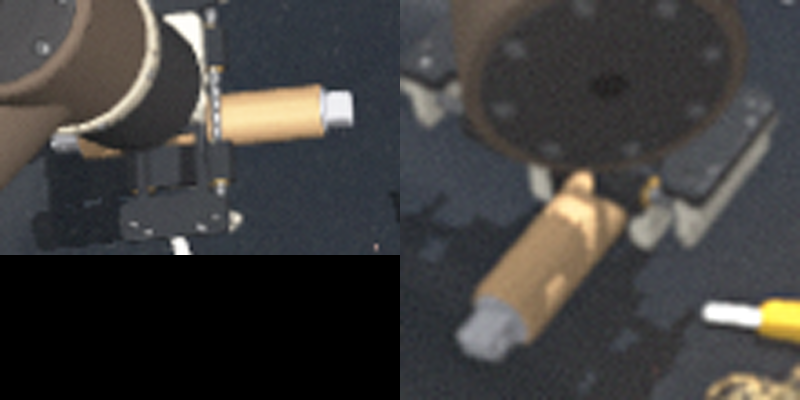

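The bar is inside the jaws with slack. I'll tighten the cage a little and then roll the bar slowly.

Call:
{"fn": "move_arm", "kwargs": {
  "deltas": [
    [0,0,0,0,0,0],
    [0,0,0,0,0,0],
    [0.5,0,0,0,0,0],
    [1,0.1,0,0,0,0],
    [1.5,0.1,0,0,0,0]
  ],
  "claw": 127
}}

```text
t: 5.92
eef_pos: [0.5003, 0.2483, 0.1847]
ee_rot: [3.141, -0.0, -1.497]
force: [0.6, 0.3, 0.3]
width: 0.0442
```

Call:
{"fn": "move_arm", "kwargs": {
  "deltas": [
    [1.5,0.1,0,0,0,0],
    [1.5,0.1,0,0,0,0],
    [1.5,0.1,0,0,0,0],
    [1.5,0.1,0,0,0,0],
    [1.5,0.1,0,0,0,0]
  ]
}}

```text
t: 6.33
eef_pos: [0.508, 0.2488, 0.1846]
ee_rot: [3.142, -0.0, -1.497]
force: [-0.4, -0.4, 1.0]
width: 0.0437
```

Call:
{"fn": "move_arm", "kwargs": {
  "deltas": [
    [1.5,0.1,0,0,0,0],
    [1.5,0.1,0,0,0,0],
    [1.5,0.1,0,0,0,0],
    [1.5,0.1,0,0,0,0],
    [1.5,0.1,0,0,0,0]
  ]
}}

```text
t: 6.75
eef_pos: [0.5154, 0.2493, 0.1847]
ee_rot: [3.142, -0.0, -1.497]
force: [-0.4, -0.1, 0.2]
width: 0.0442
```

Call:
{"fn": "move_arm", "kwargs": {
  "deltas": [
    [1.5,0.1,0,0,0,0],
    [1.5,0.1,0,0,0,0],
    [1.5,0.1,0,0,0,0],
    [1,0.1,0,0,0,0],
    [1,0.1,0,0,0,0]
  ]
}}

```text
t: 7.17
eef_pos: [0.5219, 0.2498, 0.1847]
ee_rot: [-3.142, 0.0, -1.497]
force: [-1.3, 1.6, 0.7]
width: 0.0444
```

Call:
{"fn": "move_arm", "kwargs": {
  "deltas": [
    [0.5,0,0,0,0,0],
    [0.5,0,0,0,0,0],
    [0,0,0,0,0,0],
    [0,0,0,0,0,0],
    [0,0,0,0,0,0]
  ]
}}

```text
t: 7.58
eef_pos: [0.5228, 0.2498, 0.1847]
ee_rot: [-3.142, 0.0, -1.497]
force: [0.7, -0.4, 0.3]
width: 0.044
```

Run:
```python
from h import *
f=arm.grab_frame("top")[:,:,::-1][180:250,170:280];g=arm.grab_frame("side")[:,:,::-1][245:335,215:305]
a=cv2.resize(f,(770,490)[:2],interpolation=cv2.INTER_CUBIC);a=cv2.resize(a,(400,255));b=cv2.resize(g,(400,400),interpolation=cv2.INTER_CUBIC)
o=np.zeros((400,800,3),np.uint8);o[:255,:400]=a;o[:,400:]=b;cv2.imwrite("pics/c3.png",o)
s=arm.get_state();print(s["width"],s["force"],s["eef_pos"])
```

```text
0.0435471607294495 [-0.27829306  0.02212146 -0.30566482] [0.52276178 0.24981951 0.18466397]
```

View pics/c3.png

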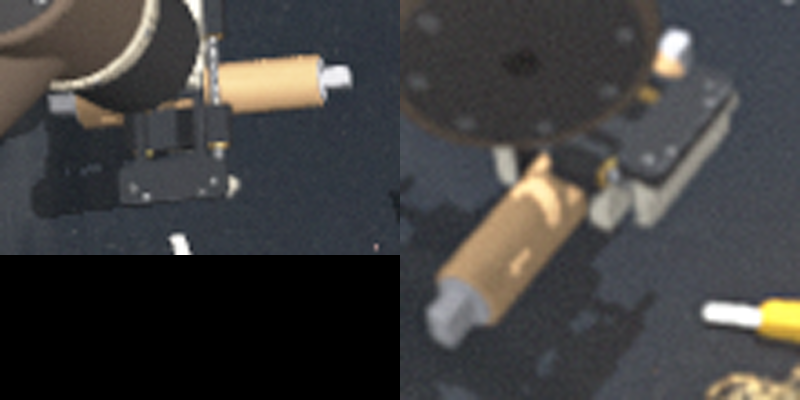

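The bar rolled and the tongues now look narrow (top view, right tongue at crop (338,77)). I'll measure how far the bar moved and how wide the tongue looks.

```bash
cat >> h.py <<'E'
def beech(f,c0,c1,z=.02):
    out=[]
    for c in range(c0,c1):
        col=f[185:235,c].astype(int);w=np.clip((col[:,2]-col[:,0]-30)/60,0,1)  # BGR
        k=np.where(w>.5)[0]
        if len(k)<5: continue
        out.append((c,185+k[0],185+k[-1]))
    return np.array(out)
E
python3 - <<'E'
from h import *
f0=cv2.imread("pics/top0.png");f1=arm.grab_frame("top")[:,:,::-1]
for f in(f0,f1):
    b=beech(f,236,256);m=(b[:,1]+b[:,2])/2
    P=np.array([at("top",(c,r),.02) for c,r in zip(b[:,0],m)]);k=np.polyfit(P[:,1]-.25,P[:,0],1);print("x at y=.25:",k[1],"at .19:",np.polyval(k,-.06),"yaw",np.degrees(np.arctan(-k[0])),"w px",np.mean(b[:,2]-b[:,1]))
    g=f[:,:,:].astype(int).sum(2)/3
    for c in(261,263,265):
        print(c,np.round(g[196:222,c]).astype(int).tolist())
E
```

```text
x at y=.25: 0.49647738784143164 at .19: 0.5012574734998 yaw 4.5550249000937635 w px 11.8
261 [54, 53, 56, 56, 54, 57, 55, 55, 60, 208, 241, 239, 239, 240, 241, 240, 213, 151, 105, 57, 58, 54, 54, 57, 55, 55]
263 [57, 57, 57, 56, 55, 57, 54, 53, 64, 214, 242, 238, 240, 239, 239, 241, 201, 141, 103, 57, 51, 56, 53, 55, 49, 55]
265 [56, 58, 56, 53, 51, 51, 51, 50, 66, 196, 236, 238, 239, 239, 239, 241, 203, 144, 104, 54, 54, 54, 58, 55, 58, 60]
x at y=.25: 0.5223010273539007 at .19: 0.5264602962784112 yaw 3.9654654618997167 w px 12.1
261 [55, 57, 178, 233, 237, 238, 238, 187, 83, 62, 55, 52, 56, 54, 56, 57, 54, 55, 54, 57, 54, 56, 56, 57, 53, 54]
263 [55, 54, 221, 246, 241, 239, 228, 164, 77, 52, 53, 55, 57, 55, 57, 53, 55, 54, 57, 56, 55, 54, 56, 56, 56, 58]
265 [52, 52, 143, 206, 225, 235, 211, 126, 71, 57, 54, 56, 54, 57, 59, 62, 55, 55, 56, 55, 57, 56, 56, 59, 61, 62]
```

The bar moved 25.5 mm, which is about 73° of roll, so the tongues are on edge. It is centred in the jaws, so I grip it now.

Call:
{"fn": "move_arm", "kwargs": {
  "deltas": [
    [0,0,0,0,0,0],
    [0,0,0,0,0,0],
    [0,0,0,0,0,0],
    [0,0,0,0,0,0],
    [0,0,0,0,0,0]
  ],
  "claw": 255,
  "squeeze": 30
}}

```text
t: 8.15
eef_pos: [0.5227, 0.2498, 0.1846]
ee_rot: [3.141, -0.0, -1.497]
force: [-1.5, 0.3, 0.0]
width: 0.0393
```

Call:
{"fn": "move_arm", "kwargs": {
  "deltas": [
    [0,0,0,0,0,0],
    [0,0,0,0,0,0],
    [0,0,0,0,0,0],
    [0,0,0,0,0,0],
    [0,0,0,0,0,0]
  ]
}}

```text
t: 8.57
eef_pos: [0.5227, 0.2498, 0.1846]
ee_rot: [3.141, -0.0, -1.497]
force: [-1.6, -0.4, 1.9]
width: 0.0394
```

Run:
```python
from h import *
f=arm.grab_frame("top")[:,:,::-1]
b=beech(f,236,256);m=(b[:,1]+b[:,2])/2
P=np.array([at("top",(c,r),.02) for c,r in zip(b[:,0],m)]);k=np.polyfit(P[:,1]-.25,P[:,0],1);print("x at y=.25:",k[1],"at .19:",np.polyval(k,-.06),"yaw",np.degrees(np.arctan(-k[0])))
g=f.astype(int).sum(2)/3
for c in(261,263,265): print(c,np.round(g[196:206,c]).astype(int).tolist())
print(np.round(g[200,250:272]).astype(int))
s=arm.get_state();print(s["width"],s["force"],s["eef_pos"],s["ee_rot"])
```

```text
x at y=.25: 0.5239986793886153 at .19: 0.5281325653213435 yaw 3.9413417090005463
261 [58, 117, 214, 238, 237, 236, 182, 95, 76, 59]
263 [56, 163, 229, 240, 239, 233, 178, 91, 59, 54]
265 [56, 108, 187, 222, 225, 209, 149, 94, 66, 55]
[212 210 211 210 210 210 214 222 216 236 237 237 238 239 236 225 129  50
  52  51  52  54]
0.0390591103291869 [-1.74381031 -0.60246003  1.15358048] [0.52270361 0.24978043 0.18463301] [ 3.14141678e+00 -6.21179476e-05 -1.49708881e+00]
```

Call:
{"fn": "move_arm", "kwargs": {
  "deltas": [
    [0,0,5,0,0,0],
    [0,0,15,0,0,0],
    [0,0,25,0,0,0],
    [0,0,30,0,0,0],
    [0,0,30,0,0,0]
  ]
}}

```text
t: 9.03
eef_pos: [0.5226, 0.2496, 0.2905]
ee_rot: [3.14, -0.001, -1.497]
force: [0.9, 0.8, -2.1]
width: 0.0393
```

Call:
{"fn": "move_arm", "kwargs": {
  "deltas": [
    [0,0,30,0,0,0],
    [0,0,30,0,0,0],
    [0,0,20,0,0,0],
    [0,0,5,0,0,0],
    [0,0,0,0,0,0]
  ]
}}

```text
t: 9.45
eef_pos: [0.523, 0.2499, 0.3764]
ee_rot: [-3.139, 0.002, -1.497]
force: [0.3, -0.0, -2.8]
width: 0.0394
```

Run:
```python
from h import *
e=at("top",(266.2,200.3),.026);a=np.radians(4.1);ax=np.array([-np.sin(a),np.cos(a)]);print("bar centre from right tip (on counter):",e[:2]+.118*ax, "along offset vs tcp",(e[:2]+.118*ax-[.5227,.2498])@ax)
s=arm.get_state();print(s["width"],s["force"],s["eef_pos"])
c=s["eef_pos"].copy();c[2]-=.1646
L=c+np.r_[ax*.12,0];p=proj("side",L).astype(int);q=proj("top",c-np.r_[ax*.12,0]).astype(int);print(p,q)
f=arm.grab_frame("side")[:,:,::-1];g=arm.grab_frame("top")[:,:,::-1]
cr=lambda f,p:cv2.resize(f[p[1]-20:p[1]+20,p[0]-20:p[0]+20],(400,400),interpolation=cv2.INTER_CUBIC)
cv2.imwrite("pics/c4.png",np.hstack([cr(f,p),cr(g,q)]))
# predicted end-face rectangle of the left tongue for several roll angles in side view crop
for r in(-10,-5,0,5,10):
    t=np.radians(r);n=np.r_[np.cos(a),np.sin(a),0];z=np.r_[0,0,1];tx=np.cos(t)*n-np.sin(t)*z;tz=np.cos(t)*z+np.sin(t)*n
    E=c+np.r_[ax*.1204,0]
    print(r,[np.round((proj("side",E+i*.007*tx+j*.012*tz)-p+20)*10).astype(int).tolist() for i,j in((-1,1),(1,1),(1,-1),(-1,-1))])
```

```text
bar centre from right tip (on counter): [0.52123053 0.24620751] along offset vs tcp -0.0034782318370446055
0.039404175360009785 [ 0.34101958 -0.04195093 -2.84301556] [0.5229555  0.24987652 0.3764301 ]
[207 262] [254 186]
-10 [[231, 191], [176, 158], [181, 231], [234, 263]]
-5 [[226, 187], [172, 158], [185, 235], [238, 263]]
0 [[222, 183], [169, 158], [189, 239], [242, 263]]
5 [[217, 179], [165, 159], [194, 243], [245, 263]]
10 [[213, 175], [162, 160], [198, 246], [248, 262]]
```

View pics/c4.png

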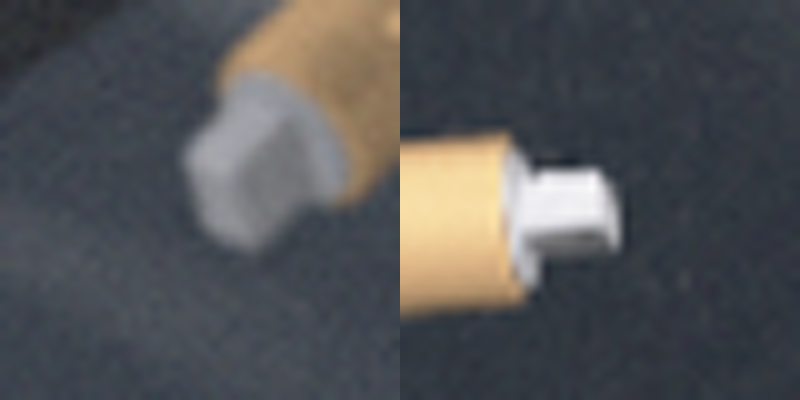

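The side crop shows the left tongue's end face with corners at about (187,150) and (237,172) at the top and (207,235) and (252,250) at the bottom. That is about 2° off upright. I carry the bar over to the stand.

Call:
{"fn": "move_arm", "kwargs": {
  "deltas": [
    [-2,-18,0,0,0,-0.5],
    [-3,-30,0,0,0,-1],
    [-4,-36,0,0,0,-1],
    [-4,-36,0,0,0,-1],
    [-4,-36,0,0,0,-1]
  ]
}}

```text
t: 9.97
eef_pos: [0.5048, 0.092, 0.3726]
ee_rot: [3.138, -0.002, -1.576]
force: [0.7, -0.7, -1.7]
width: 0.0396
```

Call:
{"fn": "move_arm", "kwargs": {
  "deltas": [
    [-4,-36,0,0,0,-1],
    [-4,-36,0,0,0,-1],
    [-4,-36,0,0,0,-1],
    [-4,-36,0,0,0,-1],
    [-4,-36,0,0,0,-1]
  ]
}}

```text
t: 10.38
eef_pos: [0.4845, -0.0881, 0.373]
ee_rot: [3.139, -0.001, -1.664]
force: [1.5, -0.4, -1.6]
width: 0.0392
```

Call:
{"fn": "move_arm", "kwargs": {
  "deltas": [
    [-4,-36,0,0,0,-1],
    [-3,-36,0,0,0,-1],
    [-3,-30,0,0,0,-1],
    [-2,-18,0,0,0,-1],
    [-2,-5.5,0,0,0,-0.4]
  ]
}}

```text
t: 10.8
eef_pos: [0.4707, -0.2142, 0.3726]
ee_rot: [3.138, -0.001, -1.744]
force: [0.4, 0.3, -2.0]
width: 0.039
```

Call:
{"fn": "move_arm", "kwargs": {
  "deltas": [
    [0,0,-20,0,0,0],
    [0,0,-20,0,0,0],
    [0,0,-15,0,0,0],
    [0,0,-5,0,0,0],
    [0,0,0,0,0,0]
  ]
}}

```text
t: 11.22
eef_pos: [0.4709, -0.2113, 0.3125]
ee_rot: [3.137, -0.0, -1.74]
force: [0.1, 0.7, -1.6]
width: 0.0394
```

Run:
```python
from h import *
s=arm.get_state();print(s["width"],s["force"],s["eef_pos"],s["ee_rot"])
c=s["eef_pos"].copy();c[2]-=.1646;a=np.radians(-9.7);ax=np.r_[-np.sin(a),np.cos(a),0]
f=arm.grab_frame("top")[:,:,::-1];g=arm.grab_frame("side")[:,:,::-1]
print([proj("top",c+k*.107*ax).tolist() for k in(1,-1)],[proj("side",c+k*.107*ax).tolist() for k in(1,-1)])
a=cv2.resize(f[180:240,340:470],(780,360),interpolation=cv2.INTER_CUBIC);b=cv2.resize(g[120:220,310:420],(264,240),interpolation=cv2.INTER_CUBIC)
o=np.zeros((600,780,3),np.uint8);o[:360]=a;o[360:,:264]=b;b=cv2.resize(g[135:195,315:400],(340,240),interpolation=cv2.INTER_CUBIC);o[360:,300:640]=b;cv2.imwrite("pics/c5.png",o)
```

```text
0.03943359763729446 [ 0.06114742  0.70142136 -1.64137105] [ 0.47094602 -0.21133241  0.31248043] [ 3.13691831e+00 -2.58770399e-04 -1.73951430e+00]
[[352.6816435138538, 205.67499511785905], [436.78045959018937, 217.6968869245115]] [[336.72252616595404, 177.82780215300613], [380.9683503028141, 148.35895020485376]]
```

View pics/c5.png

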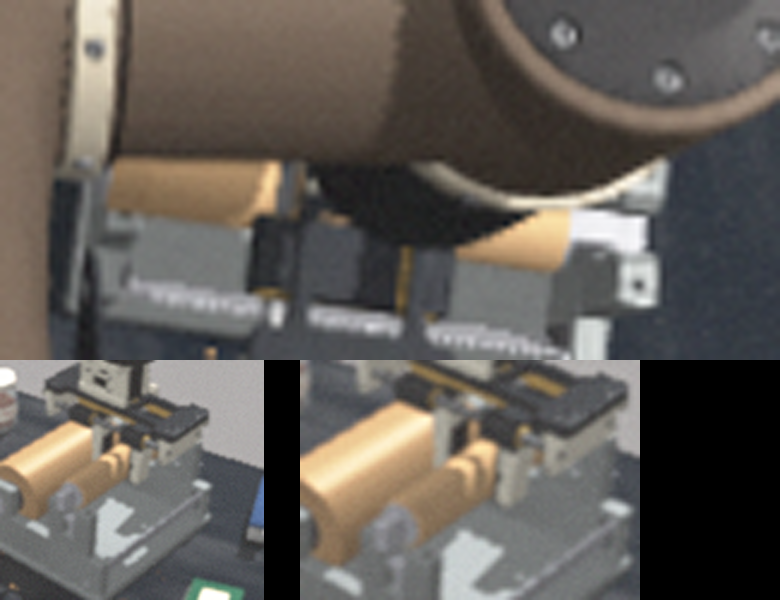

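The bar is 30 mm short in y because of my sum. It hangs above the stand, and the right tongue at crop (608,228) lies in line with the fork gap. I correct y and look again.

Call:
{"fn": "move_arm", "kwargs": {
  "deltas": [
    [0.1,-2,8,0,0,0],
    [0.3,-9,0,0,0,0],
    [0.3,-9,0,0,0,0],
    [0.3,-8,0,0,0,0],
    [0.1,-2.2,0,0,0,0]
  ]
}}

```text
t: 11.73
eef_pos: [0.4729, -0.2433, 0.323]
ee_rot: [-3.141, -0.0, -1.741]
force: [0.1, 0.1, -3.0]
width: 0.0393
```

Call:
{"fn": "move_arm", "kwargs": {
  "deltas": [
    [0,0,-4,0,0,0],
    [0,0,-4,0,0,0],
    [0,0,0,0,0,0],
    [0,0,0,0,0,0],
    [0,0,0,0,0,0]
  ]
}}

```text
t: 12.15
eef_pos: [0.4729, -0.2417, 0.3145]
ee_rot: [3.141, -0.0, -1.739]
force: [-0.4, 0.1, -2.8]
width: 0.0393
```

Run:
```python
from h import *
s=arm.get_state();print(s["width"],s["force"],s["eef_pos"],s["ee_rot"])
c=s["eef_pos"].copy();c[2]-=.1646;a=np.radians(-9.7);ax=np.r_[-np.sin(a),np.cos(a),0]
f=arm.grab_frame("top")[:,:,::-1];g=arm.grab_frame("side")[:,:,::-1]
for cam in("top","side"): print(cam,[proj(cam,c+k*.107*ax).round(1).tolist() for k in(1,-1)],"slots",[proj(cam,p).round(1).tolist() for p in([.4911,-.1319,.125],[.4536,-.3512,.125])])
a=cv2.resize(f[185:245,345:475],(780,360),interpolation=cv2.INTER_CUBIC);b=cv2.resize(g[150:210,310:370],(240,240),interpolation=cv2.INTER_CUBIC)
o=np.zeros((600,780,3),np.uint8);o[:360]=a;o[360:,:240]=b;b=cv2.resize(g[125:185,360:430],(280,240),interpolation=cv2.INTER_CUBIC);o[360:,300:580]=b;cv2.imwrite("pics/c6.png",o)
```

```text
0.03929825682086861 [-0.4485531   0.09136042 -2.79398502] [ 0.47290377 -0.24170356  0.314498  ] [ 3.14120468e+00 -5.96948878e-05 -1.73926961e+00]
top [[364.8, 204.5], [448.8, 216.5]] slots [[362.0, 206.0], [447.3, 218.2]]
side [[341.5, 171.9], [384.7, 143.4]] slots [[340.5, 179.6], [384.9, 149.7]]
```

View pics/c6.png

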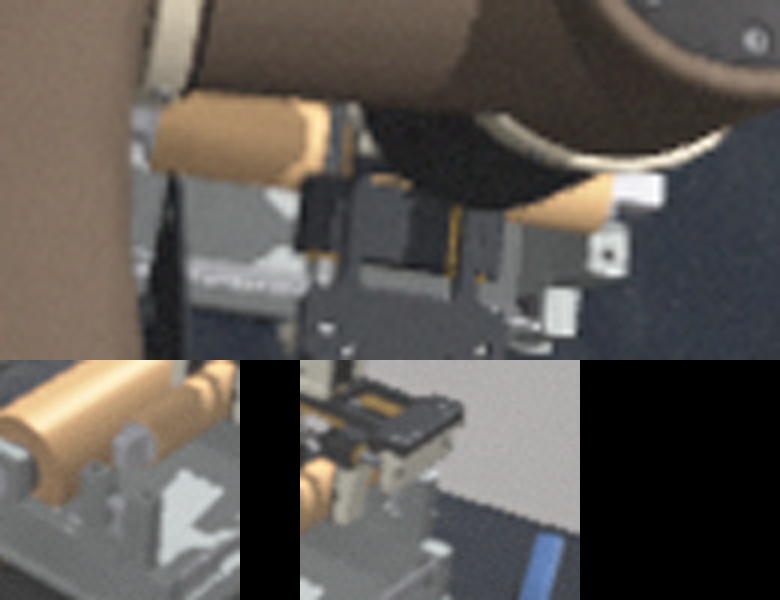

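Run:
```python
from h import *
# side view before the carry: face centre observed vs along-axis position
a=np.radians(4.1);ax=np.r_[-np.sin(a),np.cos(a),0];c=np.r_[.52296,.24988,.2118]
ob=np.array([207,262])-20+np.array([220.75,201.75])/10
from scipy.optimize import least_squares as ls
n=np.r_[np.cos(a),np.sin(a),0]
for cam,ob,c,a_,d in(("side",ob,c,4.1,.118),("side",np.array([310+133/4,150+80/4]),np.r_[.4729,-.2417,.1499],-9.7,.118),("top",np.array([345+665/6,185+191/6]),np.r_[.4729,-.2417,.156],-9.7,-.118),("top",np.array([254-20+21.5,186-20+21]),np.r_[.523,.2499,.218],4.1,-.118)):
    a=np.radians(a_);ax=np.r_[-np.sin(a),np.cos(a),0];n=np.r_[np.cos(a),np.sin(a),0]
    r=ls(lambda u:proj(cam,c+ax*(d+u[0]/1e3)+n*u[1]/1e3)-ob,[0,0]).x;print(cam,"along, across mm",r.round(1))
# same from the beech body's right end against the grip in the newest top picture
f=arm.grab_frame("top")[:,:,::-1];print(f[214:222,440:460].sum(2)//3)
```

```text
side along, across mm [-1.2 -1.1]
side along, across mm [-21.7   2.4]
top along, across mm [-4.9  0.6]
top along, across mm [-4.3 -3.5]
[[ 37  39  41  81 155 195 198 220 228 229 232 231 230 232 231 156  74  57
   60  59]
 [ 68 114 142 191 204 212 213 235 242 241 241 240 243 244 246 174  72  58
   57  62]
 [158 185 194 205 208 208 211 236 244 241 240 240 243 244 244 169  73  60
   58  66]
 [189 195 196 199 199 201 206 230 239 238 242 243 243 243 244 169  71  58
   58  61]
 [182 185 187 188 190 192 199 192 164 160 178 202 218 231 238 161  73  58
   57  58]
 [171 174 175 178 179 181 181 148 100  99 106 118 128 139 139  94  59  60
   58  62]
 [158 157 161 163 166 168 170 138  76  80  85  82  80  74  61  62  56  63
   58  62]
 [144 145 144 150 150 149 143 112  69  71  69  66  65  64  61  59  60  67
   60  56]]
```

The top pictures consistently put the bar about 4.5 mm too far toward the right fork in the gripper, while the close side view said 1 mm. The 22 mm side reading is a misread blob. I shift 4 mm along the bar and about 1 mm across, then lower slowly while watching the force.

Call:
{"fn": "move_arm", "kwargs": {
  "deltas": [
    [0,2,0,0,0,0],
    [-0.3,2,0,0,0,0],
    [0,0,-4,0,0,0],
    [0,0,-4,0,0,0],
    [0,0,-2,0,0,0]
  ]
}}

```text
t: 12.72
eef_pos: [0.4724, -0.2377, 0.3039]
ee_rot: [3.141, 0.0, -1.74]
force: [-0.1, -1.0, -2.3]
width: 0.039
```

Call:
{"fn": "move_arm", "kwargs": {
  "deltas": [
    [0,0,-2,0,0,0],
    [0,0,-2,0,0,0],
    [0,0,-2,0,0,0],
    [0,0,-1,0,0,0],
    [0,0,0,0,0,0]
  ]
}}

```text
t: 13.13
eef_pos: [0.4725, -0.2379, 0.2973]
ee_rot: [3.141, 0.0, -1.74]
force: [0.3, -0.1, -1.7]
width: 0.0393
```

Call:
{"fn": "move_arm", "kwargs": {
  "deltas": [
    [0,0,-2,0,0,0],
    [0,0,-2,0,0,0],
    [0,0,-1,0,0,0],
    [0,0,0,0,0,0],
    [0,0,0,0,0,0]
  ]
}}

```text
t: 13.55
eef_pos: [0.4726, -0.2379, 0.2926]
ee_rot: [3.141, -0.0, -1.74]
force: [0.3, 0.5, -1.9]
width: 0.0394
```

Call:
{"fn": "move_arm", "kwargs": {
  "deltas": [
    [0,0,-2,0,0,0],
    [0,0,-2,0,0,0],
    [0,0,-2,0,0,0],
    [0,0,-1,0,0,0],
    [0,0,0,0,0,0]
  ]
}}

```text
t: 13.97
eef_pos: [0.4726, -0.2379, 0.2853]
ee_rot: [3.141, -0.0, -1.74]
force: [1.0, -0.1, -2.6]
width: 0.0393
```

Call:
{"fn": "move_arm", "kwargs": {
  "deltas": [
    [0,0,-1,0,0,0],
    [0,0,-1,0,0,0],
    [0,0,-0.5,0,0,0],
    [0,0,0,0,0,0],
    [0,0,0,0,0,0]
  ]
}}

```text
t: 14.38
eef_pos: [0.4726, -0.2379, 0.2835]
ee_rot: [-3.141, -0.0, -1.739]
force: [-2.4, 1.6, 2.3]
width: 0.0396
```

Contact with both seats: the force rose by about 5 N at the expected height. Now I press slowly.

Call:
{"fn": "move_arm", "kwargs": {
  "deltas": [
    [0,0,-1,0,0,0],
    [0,0,-1,0,0,0],
    [0,0,-1,0,0,0],
    [0,0,0,0,0,0],
    [0,0,0,0,0,0]
  ]
}}

```text
t: 14.8
eef_pos: [0.4726, -0.2379, 0.2805]
ee_rot: [-3.141, -0.0, -1.739]
force: [-1.6, 2.7, 7.1]
width: 0.0395
```

Call:
{"fn": "move_arm", "kwargs": {
  "deltas": [
    [0,0,-1,0,0,0],
    [0,0,-1,0,0,0],
    [0,0,-0.5,0,0,0],
    [0,0,0,0,0,0],
    [0,0,0,0,0,0]
  ]
}}

```text
t: 15.22
eef_pos: [0.4726, -0.2379, 0.2783]
ee_rot: [-3.141, -0.0, -1.739]
force: [-4.0, 0.7, 9.3]
width: 0.0394
```

Run:
```python
from h import *
S=[]
for i in range(6):
    f=arm.grab_frame("top" if i%2 else "side");s=arm.get_state();S.append(np.r_[s["force"],s["moment"],s["eef_pos"],s["width"]])
    if i%2: top=f[:,:,::-1]
    else: side=f[:,:,::-1]
print(np.mean(S,0).round(4),np.std(S,0).round(3))
a=cv2.resize(top[185:245,345:475],(780,360),interpolation=cv2.INTER_CUBIC);b=cv2.resize(side[150:200,310:370],(288,240),interpolation=cv2.INTER_CUBIC)
o=np.zeros((600,780,3),np.uint8);o[:360]=a;o[360:,:288]=b;b=cv2.resize(side[125:185,360:430],(280,240),interpolation=cv2.INTER_CUBIC);o[360:,300:580]=b;cv2.imwrite("pics/c7.png",o)
```

```text
[-3.2598  2.2483  9.0993  0.917   1.3521 -0.0352  0.4726 -0.2379  0.2783
  0.0393] [0.214 0.363 0.678 0.04  0.035 0.019 0.    0.    0.    0.   ]
```

View pics/c7.png

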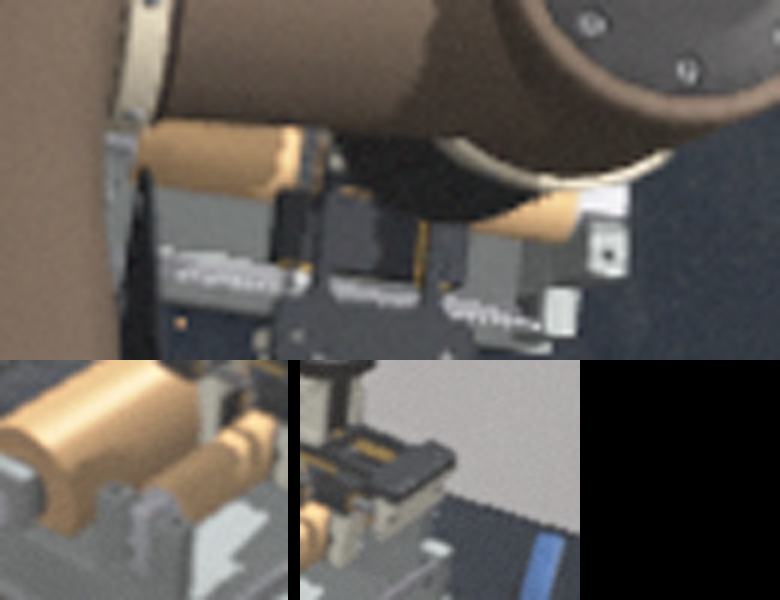

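The top view shows the right tongue in its slot at crop (605,198). The side view shows the left tongue between its prongs at (155,495), tops about level. The vertical force gives a mean seat travel of about 6 mm, but a lateral force of 3.6 N and a moment remain. I lift off the seats to get a baseline.

Call:
{"fn": "move_arm", "kwargs": {
  "deltas": [
    [0,0,3,0,0,0],
    [0,0,3,0,0,0],
    [0,0,3,0,0,0],
    [0,0,0,0,0,0],
    [0,0,0,0,0,0]
  ]
}}

```text
t: 15.93
eef_pos: [0.4725, -0.2378, 0.2863]
ee_rot: [3.141, 0.0, -1.74]
force: [-0.5, -0.7, -2.1]
width: 0.0395
```

```bash
cat >> h.py <<'E'
def fm():
    S=[]
    for i in range(6): arm.grab_frame("top");s=arm.get_state();S.append(np.r_[s["force"],s["moment"],s["eef_pos"]])
    m=np.mean(S,0);a=np.radians(-9.7);n=np.array([np.cos(a),np.sin(a)]);ax=np.array([-n[1],n[0]])
    print("F across %.2f along %.2f z %.2f | M n %.3f ax %.3f z %.3f"%(m[:2]@n,m[:2]@ax,m[2],m[3:5]@n,m[3:5]@ax,m[5]),m[6:].round(4),arm.get_state()["ee_rot"].round(4))
E
python3 -c "from h import *;fm()"
```

```text
F across 0.48 along 0.03 z -2.53 | M n 0.063 ax -0.023 z -0.019 [ 0.4726 -0.2379  0.2863] [ 3.1411  0.     -1.7397]
```

Call:
{"fn": "move_arm", "kwargs": {
  "deltas": [
    [-1,0.2,0,0,0,0],
    [0,0,0,0,0,0],
    [0,0,-2,0,0,0],
    [0,0,-1.5,0,0,0],
    [0,0,0,0,0,0]
  ]
}}

```text
t: 16.65
eef_pos: [0.4721, -0.2378, 0.2836]
ee_rot: [-3.14, -0.0, -1.739]
force: [2.9, -0.2, 0.6]
width: 0.0395
```

```bash
python3 -c "from h import *;fm()"
```

```text
F across 3.54 along -0.06 z 1.67 | M n 0.063 ax -1.370 z -0.024 [ 0.4721 -0.2377  0.2836] [-3.1400e+00 -1.0000e-04 -1.7393e+00]
```

Call:
{"fn": "move_arm", "kwargs": {
  "deltas": [
    [0,0,-1,0,0,0],
    [0,0,-1,0,0,0],
    [0,0,-1,0,0,0],
    [0,0,-1,0,0,0],
    [0,0,0,0,0,0]
  ]
}}

```text
t: 17.37
eef_pos: [0.4721, -0.2378, 0.2799]
ee_rot: [-3.14, -0.0, -1.739]
force: [4.7, 1.1, 7.5]
width: 0.0392
```

```bash
python3 -c "from h import *;fm()"
```

```text
F across 2.92 along 0.74 z 6.52 | M n 0.348 ax -1.194 z -0.023 [ 0.4721 -0.2377  0.2799] [-3.1398e+00 -2.0000e-04 -1.7392e+00]
```

Baseline is near zero, and the seats load evenly: the moment about the pitch axis matches the along-bar force alone. The side force flips sign with about 0.5 mm, so the tongues touch the slot walls. I let go briefly with the bar resting on the seats so it can settle flat and centred, then regrip.

Call:
{"fn": "move_arm", "kwargs": {
  "deltas": [
    [0.4,0,2,0,0,0],
    [0.2,0,2,0,0,0],
    [0,0,0,0,0,0],
    [0,0,0,0,0,0],
    [0,0,0,0,0,0]
  ]
}}

```text
t: 18.08
eef_pos: [0.4723, -0.2377, 0.2834]
ee_rot: [-3.141, -0.0, -1.739]
force: [3.8, -0.9, 4.9]
width: 0.039
```

Call:
{"fn": "move_arm", "kwargs": {
  "deltas": [
    [0,0,0,0,0,0],
    [0,0,0,0,0,0],
    [0,0,0,0,0,0],
    [0,0,0,0,0,0],
    [0,0,0,0,0,0]
  ],
  "claw": 122,
  "squeeze": 5
}}

```text
t: 18.5
eef_pos: [0.4717, -0.2376, 0.2826]
ee_rot: [3.14, 0.0, -1.74]
force: [-0.0, 0.7, -0.1]
width: 0.0457
```

Call:
{"fn": "move_arm", "kwargs": {
  "deltas": [
    [0,0,0,0,0,0],
    [0,0,0,0,0,0],
    [0,0,0,0,0,0],
    [0,0,0,0,0,0],
    [0,0,0,0,0,0]
  ]
}}

```text
t: 18.92
eef_pos: [0.4722, -0.2377, 0.2832]
ee_rot: [3.142, 0.0, -1.74]
force: [1.1, -0.1, 0.1]
width: 0.0456
```

```bash
python3 -c "
from h import *
fm();print(arm.get_state()['width'])"
```

```text
F across 0.11 along 0.40 z -0.16 | M n 0.006 ax 0.095 z -0.001 [ 0.4722 -0.2377  0.2832] [ 3.1416  0.     -1.7396]
0.04537835120685341
```

Call:
{"fn": "move_arm", "kwargs": {
  "deltas": [
    [0,0,0,0,0,0],
    [0,0,0,0,0,0],
    [0,0,0,0,0,0],
    [0,0,0,0,0,0],
    [0,0,0,0,0,0]
  ],
  "claw": 255,
  "squeeze": 30
}}

```text
t: 19.63
eef_pos: [0.4721, -0.2377, 0.2831]
ee_rot: [3.141, 0.0, -1.74]
force: [-1.2, 0.4, 1.4]
width: 0.0392
```

Call:
{"fn": "move_arm", "kwargs": {
  "deltas": [
    [0,0,0,0,0,0],
    [0,0,0,0,0,0],
    [0,0,0,0,0,0],
    [0,0,0,0,0,0],
    [0,0,0,0,0,0]
  ]
}}

```text
t: 20.05
eef_pos: [0.4722, -0.2377, 0.2832]
ee_rot: [3.142, -0.0, -1.74]
force: [-1.3, -0.1, 1.7]
width: 0.0394
```

```bash
python3 -c "
from h import *
fm();print(arm.get_state()['width'])"
```

```text
F across -0.95 along 0.12 z 1.26 | M n 0.116 ax 0.455 z -0.053 [ 0.4721 -0.2377  0.2832] [ 3.1415 -0.     -1.7396]
0.039178489335009906
```

The bar settled with almost no side force. Now the final press, 7 mm slowly.

Call:
{"fn": "move_arm", "kwargs": {
  "deltas": [
    [0,0,-1,0,0,0],
    [0,0,-1,0,0,0],
    [0,0,-1,0,0,0],
    [0,0,-0.5,0,0,0],
    [0,0,0,0,0,0]
  ]
}}

```text
t: 20.77
eef_pos: [0.4722, -0.2377, 0.2797]
ee_rot: [3.142, -0.0, -1.74]
force: [-2.8, 1.0, 5.1]
width: 0.0391
```

Call:
{"fn": "move_arm", "kwargs": {
  "deltas": [
    [0,0,-1,0,0,0],
    [0,0,-1,0,0,0],
    [0,0,-1,0,0,0],
    [0,0,-0.3,0,0,0],
    [0,0,0,0,0,0]
  ]
}}

```text
t: 21.18
eef_pos: [0.4722, -0.2377, 0.2768]
ee_rot: [-3.142, -0.0, -1.739]
force: [-2.9, 2.6, 9.0]
width: 0.0396
```

Run:
```python
from h import *
fm();s=arm.get_state();print(s["width"],s["t"])
top=arm.grab_frame("top")[:,:,::-1];side=arm.grab_frame("side")[:,:,::-1]
for t,c in(("packet","top"),("cutter","top"),("stamp","side")):print(t,[np.round(r["xy"],1).tolist() for r in arm.spot_point(t,c)[:1]])
c=s["eef_pos"].copy();c[2]-=.1632;a=np.radians(-9.7);ax=np.r_[-np.sin(a),np.cos(a),0]
print("pred right tip top",proj("top",c-.118*ax+[0,0,.006]))
o=np.hstack([cv2.resize(top[200:235,425:460],(400,400),interpolation=cv2.INTER_CUBIC),cv2.resize(side[160:195,320:355],(400,400),interpolation=cv2.INTER_CUBIC)]);cv2.imwrite("pics/c8.png",o)
```

```text
F across -4.10 along 2.12 z 8.77 | M n 0.675 ax 1.547 z -0.053 [ 0.4722 -0.2377  0.2769] [-3.1414e+00 -1.0000e-04 -1.7394e+00]
0.039038039714754225 21.4833
packet [[308.4, 151.0]]
cutter [[227.3, 272.3]]
stamp [[363.5, 238.2]]
pred right tip top [447.7243201  218.93550992]
```

View pics/c8.png

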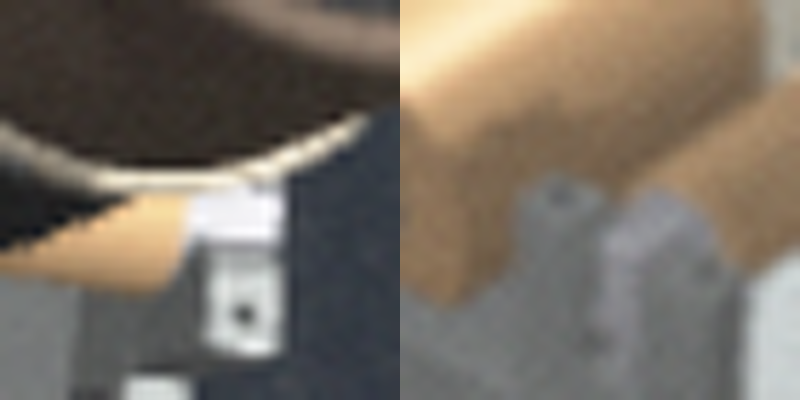

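The right tongue's tip is flush with the outer face of its fork (crop x≈283) and lies in the slot. The left tongue sits between its prongs with its top near fork-top height. Mean seat travel is about 6 mm. I add 0.7 mm to centre it in the band, let it settle and hand in.

Call:
{"fn": "move_arm", "kwargs": {
  "deltas": [
    [0,0,-0.4,0,0,0],
    [0,0,-0.3,0,0,0],
    [0,0,0,0,0,0],
    [0,0,0,0,0,0],
    [0,0,0,0,0,0]
  ]
}}

```text
t: 22.15
eef_pos: [0.4721, -0.2377, 0.2763]
ee_rot: [-3.141, -0.0, -1.739]
force: [-3.6, 3.1, 9.1]
width: 0.0395
```

```bash
python3 -c "
from h import *
fm();s=arm.get_state();print(s['width'],s['t'],abs(s['qd']).max().round(4))
if 6<s['force'][2]<14: print(arm.job_done())"
```

```text
F across -3.93 along 2.15 z 9.32 | M n 0.707 ax 1.662 z -0.048 [ 0.4721 -0.2377  0.2763] [-3.1414e+00 -2.0000e-04 -1.7394e+00]
0.03893455672997017 22.45 0.0017
the job is handed in; nothing more can be done
None
```

I rolled the bar 25 mm on the counter until its tongues stood on edge, set it into both forks and pressed it down. I handed the job in at about 22.5 s, with the gripper still holding and pressing the bar.

- **Seat travel:** the force on the gripper was 9.3 N, and adding the bar's weight gives about 11.8 N on the seats. That is about 6.4 mm of mean travel, and the arm's height change since the regrip gives 6.9 mm. I had no separate reading for each seat. The moments suggest they differ by no more than about 1.5 mm.
- **Fit in the forks:** the right tongue's tip is flush with the outer face of its fork. The left tongue lies between its prongs, with its top about level. Before insertion the tongues were about 2° off upright. I then let the bar settle flat on the seats and regripped it, but did not measure the angle again.
- **Steadiness:** the arm was at rest with the bar gripped; the jaw opening read 39 mm on the 40 mm bar.
- **Other things on the counter:** the networks found the packet, cutter and stamp within a few pixels of where they started.

**Checks that disagreed:**
- A sideways force of about 4 N remains, so a tongue probably rubs a slot wall or seat.
- Estimates of the bar's position along its length in the gripper ranged from +2 to −5 mm. One side-view reading of −22 mm was discarded as a misread. I shifted the bar 4 mm, and the last picture supports that.

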